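Staggered start of three bench cyclers

TASK

The lid of the red cycler with the green key is ajar: gently push it down until it is fully shut. Then start the machines in order by pressing their keys lightly with a fingertip: first yellow, then blue, then green, each down until it stays down, and finish with the hand clear. Do not lift anything, do not push hard, and leave the rotor, bottle, tube rack and vial where they are.

Things in the scene. Friction and masses are not known exactly. Their poses are not given: they have to be found in the camera images.
- cycler_yellow: fixed red box with black top, yellow stripe and yellow key, 180 (x) x 150 (y) x 132 mm; origin at its underside centre; front faces its -x. Console 40 mm deep, 132 mm high along the front; key on it, 68 mm in front of centre. Lid behind it, from 45 mm in front of centre to its hinge 80 mm behind; top at 136 mm when shut. Its lid is shut and fixed.
- key_yellow_top (a point): centre of the top of the yellow round key cap (26 mm diameter, stands 12 mm out of a steel collar 38 mm wide); 148 mm above the table when up; the point goes down with the key
- key_yellow (a joint): how far the key is pressed straight down, m: 0 up (all start so), 0.010 fully down; it moves against 4.5 N at first, growing to 7 N at the bottom, and stays where it is left; at the bottom its mount is cushioned (about 2 N more per mm); it counts as pressed beyond 0.004
- cycler_blue: fixed red box with black top, blue stripe and blue key, 180 (x) x 150 (y) x 132 mm; origin at its underside centre; front faces its -x. Console 40 mm deep, 132 mm high along the front; key on it, 68 mm in front of centre. Lid behind it, from 45 mm in front of centre to its hinge 80 mm behind; top at 136 mm when shut. Its lid is shut and fixed.
- key_blue_top (a point): centre of the top of the blue round key cap (26 mm diameter, stands 12 mm out of a steel collar 38 mm wide); 148 mm above the table when up; the point goes down with the key
- key_blue (a joint): how far the key is pressed straight down, m: 0 up (all start so), 0.010 fully down; it moves against 4.5 N at first, growing to 7 N at the bottom, and stays where it is left; at the bottom its mount is cushioned (about 2 N more per mm); it counts as pressed beyond 0.004
- cycler_green: fixed red box with black top, green stripe and green key, 180 (x) x 150 (y) x 132 mm; origin at its underside centre; front faces its -x. Console 40 mm deep, 132 mm high along the front; key on it, 68 mm in front of centre. Lid behind it, from 45 mm in front of centre to its hinge 80 mm behind; top at 136 mm when shut. Its lid is the one ajar.
- key_green_top (a point): centre of the top of the green round key cap (26 mm diameter, stands 12 mm out of a steel collar 38 mm wide); 148 mm above the table when up; the point goes down with the key
- key_green (a joint): how far the key is pressed straight down, m: 0 up (all start so), 0.010 fully down; it moves against 4.5 N at first, growing to 7 N at the bottom, and stays where it is left; at the bottom its mount is cushioned (about 2 N more per mm); it counts as pressed beyond 0.004
- lid (a joint): opening angle of the ajar lid of the green cycler, rad: 0 shut, starts at 0.3 to 0.55 (front edge up); a stiff hinge (about 1 to 2 N at the spot below) leaves it where it is pushed; at 0 it meets a soft seal that gives about 1 mm for every 2 N; shut means under 0.05
- lid_spot (a point): place to push on the ajar lid: on its upper face, midway across, 100 mm from the hinge line and 25 mm behind its front edge; 136 mm above the table when the lid is shut
- lid_hinge (a point): middle of the lid's hinge line, which runs along the green cycler's y, 80 mm behind its centre, 125 mm above the table
- rotor: loose black spoked rotor disc, 90 mm diameter, 10 mm thick, lying on the shut lid of the yellow cycler, origin at its underside centre; leave alone
- bottle: loose amber reagent bottle with blue cap, 56 mm diameter, 100 mm tall, origin at its underside centre; leave alone
- tube_rack: loose orange tube rack, 60 x 100 x 50 mm with its tubes, origin at its underside centre; leave alone
- vial: loose small glass vial with white cap, 19 mm diameter, 30 mm tall, standing on the blue cycler's console, about 55 mm to the +y side of its key; origin at its underside centre; leave alone
There are look-alikes about, which are no part of the job. Leave any brown, pink or turquoise look-alike of the cycler_blue alone.

How it is judged:
On the way, in this order (a step that is already met when the one before it is completed fails the run):
1. the ajar lid is shut (value of joint lid below 0.05 rad), for 0.2 s.
2. the yellow key is down (value of joint key_yellow above 0.004 m), for 0.2 s.
3. the blue key is down (value of joint key_blue above 0.004 m), for 0.2 s.
4. the green key is down (value of joint key_green above 0.004 m), for 0.2 s.
At the end, for the whole second after the job is handed in: lid within 0.05 rad of shut, all three keys down by more than 4 mm (value of joint lid below 0.05 rad and value of joint each of key_yellow, key_blue, key_green above 0.004 m); the robot touches nothing.
It fails at once if a key is pressed (over 2 mm) while the lid is open (not (value of joint lid below 0.05 rad) and value of joint any of key_yellow, key_blue, key_green above 0.002 m).
It fails at once if a key is pressed (over 2 mm) before the one ahead of it in the order is down ((not (value of joint key_yellow above 0.004 m) and value of joint any of key_blue, key_green above 0.002 m) or (not (value of joint key_blue above 0.004 m) and value of joint key_green above 0.002 m)).
It fails at once if the lid is lifted beyond 0.7 rad (value of joint lid above 0.7 rad).
It fails at once if a machine is pushed with more than 20 N (contact force between any of the fingers, the arm and cycler_yellow above 20 N or contact force between any of the fingers, the arm and cycler_blue above 20 N or contact force between any of the fingers, the arm and cycler_green above 20 N).
It fails at once if rotor, bottle, tube rack or vial is moved by more than 15 mm or tipped (distance of any of rotor, bottle, tube_rack, vial from where it was at the start of the episode above 0.015 m or angle between any of rotor, bottle, tube_rack, vial's own z axis and vertical above 0.3 rad).
It also fails if it takes over 64 s, if anything falls off the work surface, if the arm or the gripper's body presses on something with over 40 N, if the wrist force passes 120 N, or if a joint passes its speed limit or range.

ROBOT

A 6-joint arm with a two-finger parallel gripper is mounted at the origin on the work surface. World frame = base frame: x ahead of the robot, y to its left, z up, the work surface at z = 0. Lengths are in m, angles in rad, forces in N, time in s.
With the tool pointing down it reaches from about 0.375 to 0.9 m from the base axis. Payload 3.1 kg.
Tool frame: the origin (TCP) lies between the finger pads; the fingertips stand 19 mm ahead of it and the grasp point (between the pads) is the TCP; z points along the fingers, y is the direction in which the jaws open and shut (so a half turn about z gives the same grasp; the last joint's range is limited). The gripper opens to 87 mm and grips with 3 to 60 N. Pads are 19 mm wide; open, the fingers measure 117 mm over their backs; the gripper's body (75 mm by 190 mm) begins 51 mm behind the grasp point.
Start: joints at [1.133, 0.527, 1.433, -0, 1.181, -0.178], TCP at [0.161, 0.604, 0.242] pointing down, gripper open.
Joint ranges: [-3.08, 3.08], [-0.75, 2.2], [0.22, 2.44], [-1.43, 4.57], [0, 2.65], [-2.85, 2.85]. Speed limits (rad/s): [2.79, 2.79, 3.14, 3.14, 3.14, 3.14].

INTERFACE

Orientations are given as a unit quaternion [x, y, z, w].
In Python, from rig import robot gives the robot as it stands.
- The arm moves only by the tool apply_moves, never from a script. Its argument "series" is a list of rows, each a list of 7 numbers: the shift along the tool's x, y, z in cm, then the turn, a rotation vector about the tool's x, y, z in degrees, then the opening, from 0 (shut) to 1 (fully open). In form: [[dx, dy, dz, rx, ry, rz, grip], ...]. A call has 1 to 5 rows; each row is the pose to reach, as a shift and turn from the pose commanded when the call began, along the tool's axes at that moment; what a row does not reach only later rows make up. A row lasts 1/12 s, in which the tool goes at most 41.7 mm and 7.16 degrees, less where a joint would pass 70% of its speed; a pose out of reach is approached as far as the arm can. A call with a gripper value outside its range is refused whole. The fingers move at their own pace and stop on an object; "newtons" is the grip in N (left out, the last holds). Time passes only in rows, so rows that repeat a pose let the fingers close. It gives the time, the measured TCP pose, the force and the opening at its end, in the units of the state.
- robot.get_obs(): the state, without advancing time (a new reading comes with each control period).
- robot.camera(name): name is "scene" or "top"; returns the picture (384x512x3 uint8, red, green, blue); there is no depth.
- robot.camera_params(name): a dict with "mtx" (3x3 intrinsics, pixels), "origin" and "rotation" of the camera in the world. Camera axes: x right, y down, z forward; pixel columns grow to the right and rows downward; lengths in m; the calibration is good to about 2 mm. A picture is of the moment at which its call begins. camera_params takes no time and is no camera call.
- robot.hand_in(): hands the job in, once; it reports no verdict.
The state is a dict: "time": time; "q": joint angles; "joint_velocities": joint speeds; "joint_torque": joint torques, N m; "position": TCP position; "tool_rot": TCP orientation; "ft_force": force on the tool from outside, world axes, zero at the start; "moment": the same for the moment, N m; "grip_width": finger opening in m.
Only numpy, scipy, OpenCV 4.12 (cv2) and the standard library are available. Lean on these libraries where they do the work, as an engineer would, in place of code of your own. Each camera call takes 0.05 s, during which the arm holds its last target. There are 200 camera calls.

## Working session

There is one attempt and no reset: what is moved stays moved. The work goes in short steps, Python scripts to look and compute and a tool call to move; the robot and the scene stay as the last step left them, time stands still between calls to the robot, and variables do not carry over. Pictures are saved under pics/ and viewed, about 8 in all and at most 12, crops included, and the job is handed in when it is done.

Besides the shell and the picture viewer there is one more tool, called after "Emit:" by a JSON object that holds its "name" and its "arguments", one argument or row to a line. apply_moves: Moves the arm, as the interface text tells. Its arguments: {"type":"object","properties":{"series":{"type":"array"},"newtons":{"type":"number"}},"required":["series"]}

```bash
mkdir -p pics; ls
python3 - <<'E'
from rig import robot
import cv2, numpy as np
for n in("scene","top"):
    im=robot.camera(n); cv2.imwrite(f"pics/{n}0.png",im[:,:,::-1])
    p=robot.camera_params(n); print(n,{k:np.round(v,4).tolist() for k,v in p.items()})
o=robot.get_obs();print(o)
E
```

```text
pics
scene {'mtx': [[397.4584, 0.0, 257.4386], [0.0, 397.4584, 193.0586], [0.0, 0.0, 1.0]], 'origin': [0.7208, -0.3781, 1.1377], 'rotation': [0.939, 0.3084, -0.0433, -0.1459]}
top {'mtx': [[488.3433, 0.0, 254.7953], [0.0, 488.3433, 186.3158], [0.0, 0.0, 1.0]], 'origin': [0.4569, -0.0938, 1.5091], 'rotation': [0.7148, -0.6988, 0.0195, -0.0184]}
{'time': 0.1, 'q': array([ 1.13245900e+00,  5.28346952e-01,  1.43376429e+00, -1.24911752e-05,
        1.18139412e+00, -1.78540638e-01]), 'joint_velocities': array([-0.00043944, -0.00284163, -0.0040371 , -0.00022524,  0.00031178,
       -0.00065056]), 'joint_torque': array([-5.65749542e-04, -4.40984344e+01, -1.77150285e+01,  6.34594518e-02,
        5.34219830e-02, -4.61208356e-05]), 'position': array([0.16028632, 0.60346006, 0.24068872]), 'tool_rot': array([ 1.29530930e-01,  9.91574921e-01, -9.12977118e-04, -2.84819245e-04]), 'ft_force': array([ 0.40254267, -0.67650842, -0.37840558]), 'moment': array([0.00617802, 0.02143748, 0.06783154]), 'grip_width': 0.08691415939972197}
```

View pics/scene0.png

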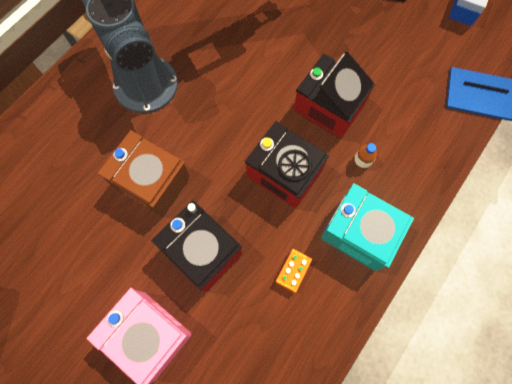

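View pics/top0.png

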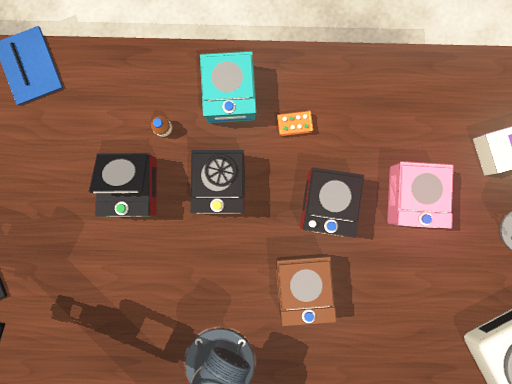

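The scene view shows the red/black machines with their keys: green (317,73), yellow (267,144) and blue (178,225). The blue look-alikes are brown (121,154), pink (115,319) and turquoise (349,210). In the top view the true keys are green (121,208), yellow (216,205) and blue (331,226), with the vial at (312,224). I choose the black-topped red machine for blue.

```bash
cat > h.py <<'E'
import cv2, numpy as np
from scipy.spatial.transform import Rotation as R
from rig import robot
def ray(n,uv):
    p=robot.camera_params(n); d=np.linalg.inv(p["mtx"])@[*uv,1]
    return np.array(p["origin"]),R.from_quat(p["rotation"]).apply(d)
def plane(n,uv,z):
    o,d=ray(n,uv); return o+d*(z-o[2])/d[2]
def tri(a,b):
    (o1,d1),(o2,d2)=ray("scene",a),ray("top",b)
    s=np.linalg.lstsq(np.c_[d1,-d2],o2-o1,rcond=None)[0]
    p,q=o1+d1*s[0],o2+d2*s[1]; return (p+q)/2,np.linalg.norm(p-q)
def blob(im,uv,lo,hi,r=16):
    "centroid and area of the HSV-masked blob nearest to uv"
    x,y=int(uv[0])-r,int(uv[1])-r; x,y=max(x,0),max(y,0)
    m=cv2.inRange(cv2.cvtColor(im[y:y+2*r,x:x+2*r],cv2.COLOR_RGB2HSV),lo,hi)
    n,_,st,c=cv2.connectedComponentsWithStats(m)
    i=1+np.argmax(st[1:,4]); return c[i]+[x,y],st[i,4]
E
python3 - <<'E'
from h import *
S,T=[cv2.imread(f"pics/{n}0.png")[:,:,::-1].copy() for n in("scene","top")]
C={"green":((45,100,80),(80,255,255),(317,73),(121,208)),"yellow":((22,120,120),(35,255,255),(267,144),(216,205)),"blue":((100,120,120),(125,255,255),(178,225),(331,226))}
for k,(lo,hi,a,b) in C.items():
    (a,na),(b,nb)=blob(S,a,lo,hi,10),blob(T,b,lo,hi,10)
    p,e=tri(a,b); print(k,a.round(1),na,b.round(1),nb,"tri",p.round(4),"gap",e.round(4),"planes",plane("scene",a,.148)[:2].round(4),plane("top",b,.148)[:2].round(4))
for k,a,b in(("green",(348,84),(119,172)),("yellow",(293,163),(219,173)),("blue",(200,247),(335,196))):
    (a,na),(b,nb)=[blob(I,c,(0,0,115),(180,60,200),20) for I,c in((S,a),(T,b))]
    p,e=tri(a,b); print("disc",k,a.round(1),na,b.round(1),nb,p.round(4),e.round(4),plane("scene",a,.136)[:2].round(4),plane("top",b,.136)[:2].round(4))
f=lambda I,x,y,w,h,s:cv2.resize(I[y:y+h,x:x+w],None,fx=s,fy=s,interpolation=cv2.INTER_CUBIC)
cv2.imwrite("pics/crop1.png",np.hstack([f(S,150,40,240,256,2),cv2.resize(f(T,70,135,310,120,2),(310,512)) if 0 else np.zeros((512,4,3),np.uint8)])[:,:,::-1])
cv2.imwrite("pics/crop2.png",f(T,75,135,300,115,2.6)[:,:,::-1])
E
```

```text
green [316.6  71.1] 64 [120.5 207.7] 56 tri [0.4621 0.2767 0.1506] gap 0.0005 planes [0.4616 0.2786] [0.4619 0.2773]
yellow [266.8 142. ] 70 [216.6 204.6] 54 tri [0.477  0.0104 0.1488] gap 0.001 planes [0.4771 0.011 ] [0.4766 0.0102]
blue [176.8 224. ] 68 [331.1 225.5] 58 tri [ 0.4259 -0.3099  0.1455] gap 0.0003 planes [ 0.4267 -0.31  ] [ 0.4258 -0.3097]
disc green [347.7  84.2] 664 [118.  172.1] 687 [0.5601 0.2831 0.166 ] 0.0007 [0.5554 0.3038] [0.5621 0.2913]
disc yellow [289.6 151.3] 98 [209.9 180.8] 86 [0.542  0.0308 0.1376] 0.0029 [0.5406 0.0305] [0.5433 0.0318]
disc blue [201.4 247.4] 145 [334.7 196. ] 788 [ 0.5099 -0.3198  0.1314] 0.0034 [ 0.512  -0.3189] [ 0.5086 -0.3203]
```

View pics/crop2.png

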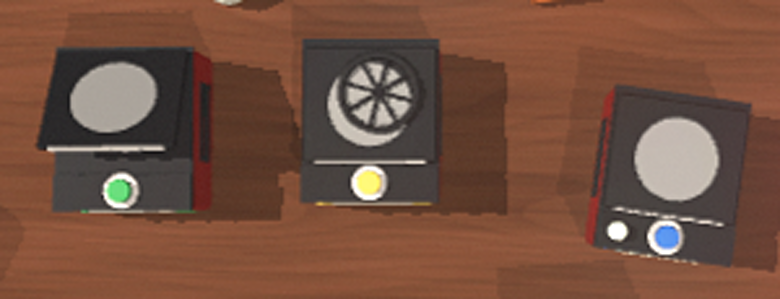

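The crop confirms the choice: red body, black top and the vial beside the blue key. The triangulated key heights (0.151, 0.149, 0.146) agree with the given 0.148. The disc on the green lid gives a yaw of about 3.5° and an opening of about 0.52 rad, within the given range. That puts the lid spot near (0.528, 0.281, 0.184). I'll shut the gripper and travel above it.

Emit:
{"name": "apply_moves", "arguments": {
  "series": [
    [-2.9,-1.4,-0.4,0,0,0,0],
    [-5.8,-2.9,-0.8,0,0,0,0],
    [-8.7,-4.3,-1,0,0,0,0],
    [-11.6,-5.8,-1,0,0,0,0],
    [-14.5,-7.2,-1,0,0,0,0]
  ],
  "newtons": 10
}}

```text
time: 0.52
position: [0.2827, 0.4959, 0.2513]
tool_rot: [0.129, 0.992, -0.0, -0.0]
ft_force: [0.9, -0.5, 0.5]
grip_width: 0.0616
```

Emit:
{"name": "apply_moves", "arguments": {
  "series": [
    [-2.9,-1.4,0,0,0,0,0],
    [-5.8,-2.9,0,0,0,0,0],
    [-8.7,-4.3,0,0,0,0,0],
    [-11.6,-5.8,0,0,0,0,0],
    [-14.5,-7.2,0,0,0,0,0]
  ]
}}

```text
time: 0.93
position: [0.4044, 0.3889, 0.2512]
tool_rot: [0.13, 0.992, -0.0, -0.0]
ft_force: [0.5, 0.7, -0.3]
grip_width: 0.0283
```

Emit:
{"name": "apply_moves", "arguments": {
  "series": [
    [-3.2,-1.6,0,0,0,0,0],
    [-6.4,-3.2,0,0,0,0,0],
    [-9.6,-4.8,0,0,0,0,0],
    [-13,-6.5,0,0,0,0,0],
    [-13,-6.5,0,0,0,0,0]
  ]
}}

```text
time: 1.35
position: [0.5185, 0.2896, 0.2513]
tool_rot: [0.132, 0.991, -0.001, 0.002]
ft_force: [-0.1, 1.2, 0.0]
grip_width: 0.0015
```

```bash
cat >> h.py <<'E'
def shift(x,y,z):
    "cm in tool axes from the measured TCP to a world TCP"
    o=robot.get_obs(); d=np.array([x,y,z])-o["position"]
    print("t",o["time"],"p",o["position"].round(4),"F",o["ft_force"].round(2),"w",round(o["grip_width"],4),"shift",(R.from_quat(o["tool_rot"]).inv().apply(d)*100).round(2))
E
python3 - <<'E'
from h import *
shift(.524,.281,.21)
T=robot.camera("top");S=robot.camera("scene")
cv2.imwrite("pics/p1.png",np.hstack([cv2.resize(S[30:180,220:400],(480,400)),cv2.resize(T[100:250,60:180],(320,400))])[:,:,::-1])
E
```

```text
t 1.35 p [0.5185 0.2896 0.2513] F [-0.08  1.21  0.01] w 0.0015 shift [-0.74 -0.69  4.13]
```

View pics/p1.png

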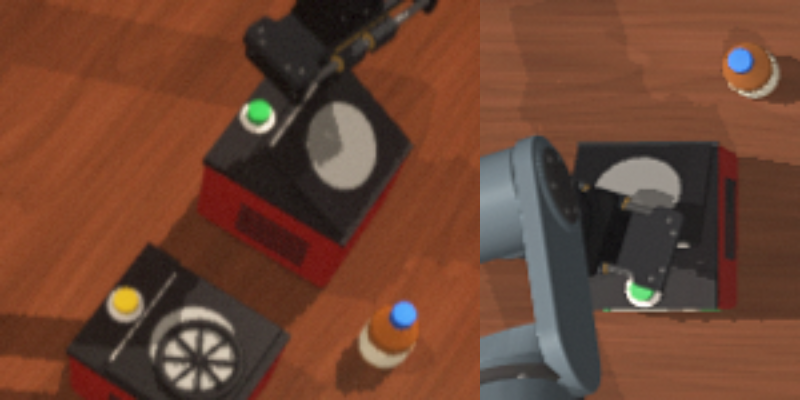

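The hand is over the lid, just behind its front edge. I'll move 10 mm further toward the hinge so the tip doesn't slip off the edge, then go down in steps.

Emit:
{"name": "apply_moves", "arguments": {
  "series": [
    [-1,-0.6,0,0,0,0,0],
    [-1,-0.6,1,0,0,0,0],
    [-1,-0.6,2,0,0,0,0],
    [-1,-0.6,3,0,0,0,0],
    [-1,-0.6,4,0,0,0,0]
  ]
}}

```text
time: 1.87
position: [0.5196, 0.2863, 0.2101]
tool_rot: [0.129, 0.992, -0.0, -0.001]
ft_force: [0.1, 0.8, 0.7]
grip_width: 0.0007
```

Emit:
{"name": "apply_moves", "arguments": {
  "series": [
    [0,0,0.5,0,0,0,0],
    [0,0,1,0,0,0,0],
    [0,0,1.5,0,0,0,0],
    [0,0,2,0,0,0,0],
    [0,0,2.5,0,0,0,0]
  ]
}}

```text
time: 2.28
position: [0.5209, 0.2859, 0.1863]
tool_rot: [0.129, 0.992, 0.0, 0.0]
ft_force: [-0.4, -0.3, 1.1]
grip_width: 0.0006
```

Emit:
{"name": "apply_moves", "arguments": {
  "series": [
    [0,0,0.4,0,0,0,0],
    [0,0,0.8,0,0,0,0],
    [0,0,1.2,0,0,0,0],
    [0,0,1.6,0,0,0,0],
    [0,0,2,0,0,0,0]
  ]
}}

```text
time: 2.7
position: [0.5208, 0.2857, 0.1662]
tool_rot: [0.13, 0.992, -0.0, -0.0]
ft_force: [-0.8, -0.6, 1.2]
grip_width: 0.0005
```

Emit:
{"name": "apply_moves", "arguments": {
  "series": [
    [0,0,0.3,0,0,0,0],
    [0,0,0.6,0,0,0,0],
    [0,0,0.9,0,0,0,0],
    [0,0,0.9,0,0,0,0],
    [0,0,0.9,0,0,0,0]
  ]
}}

```text
time: 3.12
position: [0.5211, 0.2858, 0.1573]
tool_rot: [0.13, 0.992, 0.0, 0.0]
ft_force: [0.5, 0.1, -0.8]
grip_width: 0.0009
```

Emit:
{"name": "apply_moves", "arguments": {
  "series": [
    [0,0,0.2,0,0,0,0],
    [0,0,0.35,0,0,0,0],
    [0,0,0.35,0,0,0,0],
    [0,0,0.35,0,0,0,0]
  ]
}}

```text
time: 3.45
position: [0.5211, 0.2859, 0.1545]
tool_rot: [0.13, 0.992, 0.0, 0.0]
ft_force: [-0.8, -0.4, 4.1]
grip_width: 0.0005
```

Run:
```python
from h import *
for i in range(5):
    robot.camera("top"); print(robot.get_obs()["ft_force"].round(1), robot.get_obs()["position"].round(4))
S=robot.camera("scene");cv2.imwrite("pics/p2.png",cv2.resize(S[30:180,220:400],(720,600),interpolation=cv2.INTER_CUBIC)[:,:,::-1])
```

```text
[-0.3 -0.3  3.9] [0.5212 0.2859 0.1545]
[-0.6  0.9  4.1] [0.5212 0.2859 0.1545]
[-0.7 -0.1  4. ] [0.5212 0.2859 0.1545]
[0.4 1.2 3.7] [0.5211 0.2859 0.1544]
[-0.6  0.4  4.1] [0.5211 0.2859 0.1544]
```

View pics/p2.png

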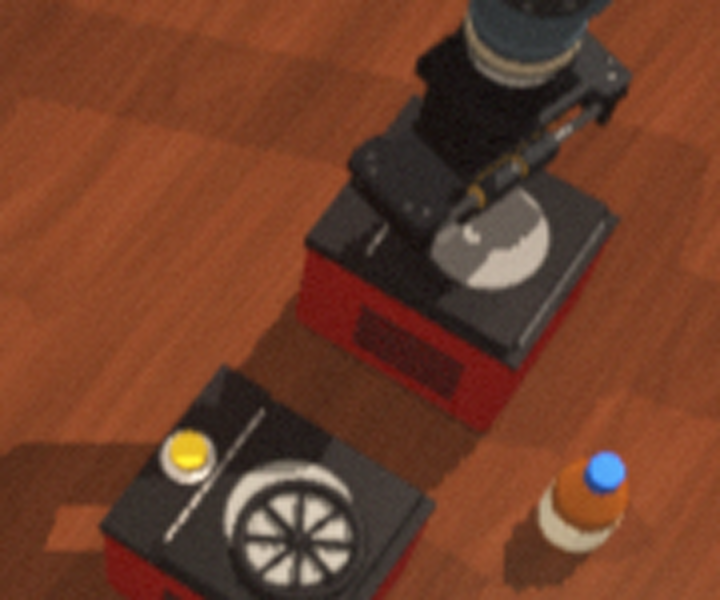

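The picture shows the lid flat on the green machine. The force has risen to 4 N with the tip at 0.1355, which fits the seal at 0.136. I'll lift and go to the yellow key.

Emit:
{"name": "apply_moves", "arguments": {
  "series": [
    [0,0,-2,0,0,0,0],
    [0,0,-5,0,0,0,0],
    [0,0,-7,0,0,0,0],
    [0,0,-7,0,0,0,0]
  ]
}}

```text
time: 4.08
position: [0.5233, 0.2866, 0.2279]
tool_rot: [0.129, 0.992, 0.002, 0.004]
ft_force: [1.3, 0.6, 0.2]
grip_width: 0.0
```

Run:
```python
from h import *
shift(.477,.0105,.224)
```

```text
t 4.0833 p [0.5233 0.2866 0.2279] F [1.27 0.6  0.18] w 0.0 shift [ -2.61 -27.88   0.29]
```

Emit:
{"name": "apply_moves", "arguments": {
  "series": [
    [-0.5,-3,0,0,0,0,0],
    [-1,-6,0,0,0,0,0],
    [-1.3,-9,0,0,0,0,0],
    [-1.3,-12,0,0,0,0,0],
    [-1.3,-14,0,0,0,0,0]
  ]
}}

```text
time: 4.5
position: [0.4958, 0.1449, 0.2227]
tool_rot: [0.13, 0.992, -0.001, -0.002]
ft_force: [-0.8, -1.2, -0.1]
grip_width: 0.0008
```

Emit:
{"name": "apply_moves", "arguments": {
  "series": [
    [-0.5,-3,0,0,0,0,0],
    [-1,-6,0,0,0,0,0],
    [-1.3,-9,0,0,0,0,0],
    [-1.3,-12,0,0,0,0,0],
    [-1.3,-13.9,0,0,0,0,0]
  ]
}}

```text
time: 4.92
position: [0.473, 0.0073, 0.2229]
tool_rot: [0.13, 0.991, -0.0, -0.001]
ft_force: [-0.2, -0.1, -0.5]
grip_width: 0.0007
```

Emit:
{"name": "apply_moves", "arguments": {
  "series": [
    [0,0,0,0,0,0,0],
    [0,0,0,0,0,0,0]
  ]
}}

```text
time: 5.08
position: [0.4737, 0.0088, 0.2232]
tool_rot: [0.131, 0.991, 0.0, -0.001]
ft_force: [-0.8, 1.2, 0.6]
grip_width: 0.0004
```

Run:
```python
from h import *
shift(.477,.0105,.175)
S=robot.camera("scene");T=robot.camera("top")
g=blob(S,(316.6,71.1),(45,100,80),(80,255,255),10); print(g)
d=[blob(I,c,(0,0,115),(180,60,200),20) for I,c in((S,(345,90)),(T,(119,172)))];print(d,tri(d[0][0],d[1][0]))
cv2.imwrite("pics/p3.png",np.hstack([cv2.resize(S[30:210,220:400],(500,500)),cv2.resize(T[130:250,80:150],(291,500))])[:,:,::-1])
```

```text
t 5.0833 p [0.4737 0.0088 0.2232] F [-0.78  1.23  0.6 ] w 0.0004 shift [-0.29  0.25  4.82]
(array([316.50793651,  71.17460317]), np.int32(63))
[(array([341.17741935,  87.88416422]), np.int32(682)), (array([121.1815889 , 177.27112232]), np.int32(793))] (array([0.54729248, 0.28123561, 0.13785154]), np.float64(0.00045255017191104017))
```

View pics/p3.png

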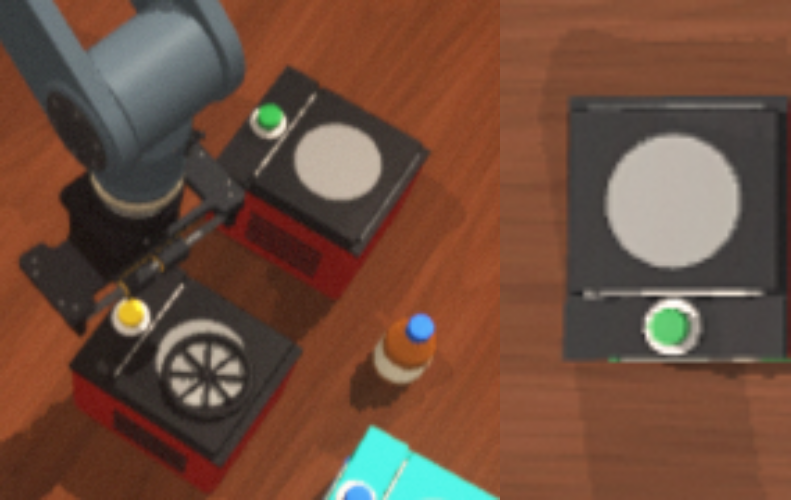

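The lid is flat and its disc measures z=0.138, so it is shut. Now pressing yellow.

Emit:
{"name": "apply_moves", "arguments": {
  "series": [
    [-0.3,0.2,1,0,0,0,0],
    [-0.3,0.2,2.5,0,0,0,0],
    [-0.3,0.2,4,0,0,0,0],
    [-0.3,0.2,5,0,0,0,0],
    [-0.3,0.2,5,0,0,0,0]
  ]
}}

```text
time: 5.6
position: [0.4764, 0.0121, 0.1715]
tool_rot: [0.129, 0.992, 0.0, -0.002]
ft_force: [-0.1, -0.6, -0.3]
grip_width: 0.0004
```

Emit:
{"name": "apply_moves", "arguments": {
  "series": [
    [0,0,0.3,0,0,0,0],
    [0,0,0.6,0,0,0,0],
    [0,0,0.8,0,0,0,0],
    [0,0,1,0,0,0,0],
    [0,0,1,0,0,0,0]
  ]
}}

```text
time: 6.02
position: [0.4782, 0.0108, 0.1644]
tool_rot: [0.13, 0.992, 0.0, 0.001]
ft_force: [0.5, -0.3, 1.6]
grip_width: 0.0006
```

Emit:
{"name": "apply_moves", "arguments": {
  "series": [
    [0,0,0.3,0,0,0,0],
    [0,0,0.6,0,0,0,0],
    [0,0,0.6,0,0,0,0]
  ]
}}

```text
time: 6.27
position: [0.4782, 0.0107, 0.1583]
tool_rot: [0.13, 0.992, 0.0, 0.001]
ft_force: [0.1, 1.1, 1.9]
grip_width: 0.0005
```

Emit:
{"name": "apply_moves", "arguments": {
  "series": [
    [0,0,0.2,0,0,0,0],
    [0,0,0.3,0,0,0,0],
    [0,0,0.3,0,0,0,0]
  ]
}}

```text
time: 6.52
position: [0.4782, 0.0107, 0.1559]
tool_rot: [0.13, 0.992, 0.0, 0.001]
ft_force: [-0.3, 2.5, 9.4]
grip_width: 0.0004
```

9.4 N at a tip height of 0.137 means the key has reached its cushioned bottom. I'll lift and go to blue, checking yellow in a picture from there.

Emit:
{"name": "apply_moves", "arguments": {
  "series": [
    [0,0,-1,0,0,0,0],
    [0,0,-3,0,0,0,0],
    [0,0,-6,0,0,0,0],
    [0,0,-7,0,0,0,0],
    [0,0,-7,0,0,0,0]
  ]
}}

```text
time: 6.93
position: [0.4795, 0.0099, 0.2275]
tool_rot: [0.129, 0.992, -0.001, 0.003]
ft_force: [0.1, -0.9, 0.1]
grip_width: 0.0004
```

Run:
```python
from h import *
shift(.426,-.310,.224)
```

```text
t 6.9333 p [0.4795 0.0099 0.2275] F [ 0.05 -0.87  0.06] w 0.0004 shift [ -3.04 -32.3    0.37]
```

Emit:
{"name": "apply_moves", "arguments": {
  "series": [
    [-0.3,-3.2,0,0,0,0,0],
    [-0.6,-6.5,0,0,0,0,0],
    [-0.9,-9.7,0,0,0,0,0],
    [-1.2,-12.9,0,0,0,0,0],
    [-1.5,-16.2,0,0,0,0,0]
  ]
}}

```text
time: 7.35
position: [0.4494, -0.1508, 0.2238]
tool_rot: [0.129, 0.992, 0.0, -0.001]
ft_force: [0.6, -0.2, 0.0]
grip_width: 0.0004
```

Emit:
{"name": "apply_moves", "arguments": {
  "series": [
    [-0.3,-3.2,0,0,0,0,0],
    [-0.6,-6.5,0,0,0,0,0],
    [-0.9,-9.7,0,0,0,0,0],
    [-1.2,-12.9,0,0,0,0,0],
    [-1.5,-16.1,0,0,0,0,0]
  ]
}}

```text
time: 7.77
position: [0.4224, -0.3104, 0.2236]
tool_rot: [0.13, 0.992, 0.001, -0.001]
ft_force: [0.5, -0.1, -0.5]
grip_width: 0.0008
```

Emit:
{"name": "apply_moves", "arguments": {
  "series": [
    [0,0,0,0,0,0,0],
    [0,0,0,0,0,0,0],
    [0,0,0,0,0,0,0]
  ]
}}

```text
time: 8.02
position: [0.4228, -0.3084, 0.2238]
tool_rot: [0.13, 0.992, 0.001, -0.001]
ft_force: [0.9, -0.5, -0.3]
grip_width: 0.0003
```

Run:
```python
from h import *
shift(.426,-.310,.174)
S=robot.camera("scene");T=robot.camera("top")
a,b=[blob(I,c,(22,120,120),(35,255,255),10) for I,c in((S,(267,144)),(T,(216,205)))];print("yellow",a,b,tri(a[0],b[0]))
cv2.imwrite("pics/p4.png",np.hstack([cv2.resize(S[120:300,130:310],(500,500)),cv2.resize(T[140:260,200:270],(291,500))])[:,:,::-1])
```

```text
t 8.0167 p [ 0.4228 -0.3084  0.2238] F [ 0.91 -0.48 -0.35] w 0.0003 shift [-0.36 -0.08  4.98]
yellow (array([266.62745098, 143.54901961]), np.int32(51)) (array([216.63461538, 204.57692308]), np.int32(52)) (array([0.47694484, 0.01095782, 0.13805256]), np.float64(0.0002858623759486264))
```

View pics/p4.png

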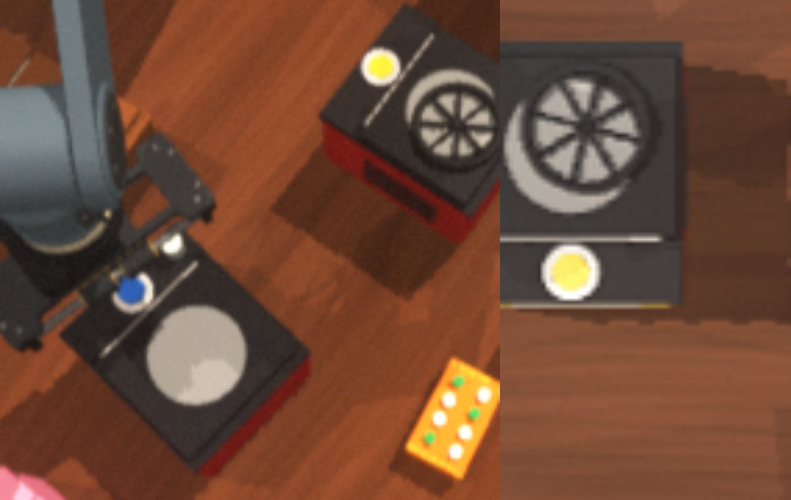

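Yellow measures z=0.138, so it is fully down, and the rotor has not moved. The hand is above the blue key and the vial stands clear. Pressing blue.

Emit:
{"name": "apply_moves", "arguments": {
  "series": [
    [-0.3,-0.1,1,0,0,0,0],
    [-0.3,-0.1,2.5,0,0,0,0],
    [-0.3,-0.1,4,0,0,0,0],
    [-0.3,-0.1,5,0,0,0,0],
    [-0.3,-0.1,5,0,0,0,0]
  ]
}}

```text
time: 8.53
position: [0.4255, -0.309, 0.1726]
tool_rot: [0.129, 0.992, 0.002, -0.002]
ft_force: [-0.7, -0.0, 0.4]
grip_width: 0.0002
```

Emit:
{"name": "apply_moves", "arguments": {
  "series": [
    [0,0,0.3,0,0,0,0],
    [0,0,0.6,0,0,0,0],
    [0,0,0.8,0,0,0,0],
    [0,0,1,0,0,0,0],
    [0,0,1,0,0,0,0]
  ]
}}

```text
time: 8.95
position: [0.4267, -0.3112, 0.1655]
tool_rot: [0.13, 0.992, -0.0, 0.001]
ft_force: [0.7, 0.3, 1.6]
grip_width: 0.0006
```

Emit:
{"name": "apply_moves", "arguments": {
  "series": [
    [0,0,0.3,0,0,0,0],
    [0,0,0.6,0,0,0,0],
    [0,0,0.6,0,0,0,0]
  ]
}}

```text
time: 9.2
position: [0.4267, -0.3112, 0.1594]
tool_rot: [0.13, 0.992, -0.0, 0.001]
ft_force: [0.8, 1.0, 2.1]
grip_width: 0.0002
```

Emit:
{"name": "apply_moves", "arguments": {
  "series": [
    [0,0,0.2,0,0,0,0],
    [0,0,0.3,0,0,0,0],
    [0,0,0.3,0,0,0,0],
    [0,0,0.3,0,0,0,0]
  ]
}}

```text
time: 9.53
position: [0.4268, -0.3112, 0.157]
tool_rot: [0.13, 0.992, -0.0, 0.001]
ft_force: [-0.3, 1.3, 7.6]
grip_width: 0.0004
```

Emit:
{"name": "apply_moves", "arguments": {
  "series": [
    [0,0,-1,0,0,0,0],
    [0,0,-3,0,0,0,0],
    [0,0,-6,0,0,0,0],
    [0,0,-7,0,0,0,0],
    [0,0,-7,0,0,0,0]
  ]
}}

```text
time: 9.95
position: [0.4277, -0.3126, 0.229]
tool_rot: [0.129, 0.992, -0.002, 0.003]
ft_force: [-0.4, 0.0, 0.2]
grip_width: 0.0003
```

Run:
```python
from h import *
shift(.462,.2775,.224)
```

```text
t 9.95 p [ 0.4277 -0.3126  0.229 ] F [-0.38  0.02  0.22] w 0.0003 shift [11.84 57.91  0.19]
```

Emit:
{"name": "apply_moves", "arguments": {
  "series": [
    [0.6,2.9,0,0,0,0,0],
    [1.2,5.8,0,0,0,0,0],
    [1.8,8.7,0,0,0,0,0],
    [2.4,11.6,0,0,0,0,0],
    [3,14.5,0,0,0,0,0]
  ]
}}

```text
time: 10.37
position: [0.4337, -0.1615, 0.2248]
tool_rot: [0.13, 0.992, 0.001, -0.001]
ft_force: [0.0, -0.2, -0.6]
grip_width: 0.0004
```

Emit:
{"name": "apply_moves", "arguments": {
  "series": [
    [0.6,2.9,0,0,0,0,0],
    [1.2,5.8,0,0,0,0,0],
    [1.8,8.7,0,0,0,0,0],
    [2.4,11.6,0,0,0,0,0],
    [3,14.5,0,0,0,0,0]
  ]
}}

```text
time: 10.78
position: [0.4419, -0.0138, 0.2249]
tool_rot: [0.13, 0.992, 0.0, -0.001]
ft_force: [1.0, -0.9, -0.1]
grip_width: 0.0002
```

Emit:
{"name": "apply_moves", "arguments": {
  "series": [
    [0.6,2.9,0,0,0,0,0],
    [1.2,5.8,0,0,0,0,0],
    [1.8,8.7,0,0,0,0,0],
    [2.4,11.6,0,0,0,0,0],
    [3,14.5,0,0,0,0,0]
  ]
}}

```text
time: 11.2
position: [0.4501, 0.1339, 0.2248]
tool_rot: [0.13, 0.992, -0.0, -0.001]
ft_force: [0.9, -0.6, -0.2]
grip_width: 0.0008
```

Emit:
{"name": "apply_moves", "arguments": {
  "series": [
    [0.6,2.9,0,0,0,0,0],
    [1.2,5.8,0,0,0,0,0],
    [1.8,8.7,0,0,0,0,0],
    [2.4,11.6,0,0,0,0,0],
    [2.8,14.4,0,0,0,0,0]
  ]
}}

```text
time: 11.62
position: [0.4598, 0.2802, 0.2245]
tool_rot: [0.129, 0.992, -0.001, -0.001]
ft_force: [0.2, -0.3, -0.1]
grip_width: 0.0004
```

Emit:
{"name": "apply_moves", "arguments": {
  "series": [
    [0,0,0,0,0,0,0],
    [0,0,0,0,0,0,0],
    [0,0,0,0,0,0,0]
  ]
}}

```text
time: 11.87
position: [0.4601, 0.2782, 0.2249]
tool_rot: [0.129, 0.992, -0.001, -0.001]
ft_force: [0.3, 0.7, 0.2]
grip_width: 0.0003
```

Run:
```python
from h import *
shift(.462,.2775,.174)
S=robot.camera("scene");T=robot.camera("top")
a,b=[blob(I,c,(100,120,120),(125,255,255),10) for I,c in((S,(178,225)),(T,(331,226)))];print("blue",a,b,tri(a[0],b[0]))
cv2.imwrite("pics/p5.png",np.hstack([cv2.resize(S[30:300,130:400],(500,500)),cv2.resize(T[160:250,290:370],(300,500))])[:,:,::-1])
```

```text
t 11.8667 p [0.4601 0.2782 0.2249] F [0.35 0.71 0.19] w 0.0003 shift [-0.21 -0.    5.09]
blue (array([177.15789474, 224.63157895]), np.int32(57)) (array([330.75      , 225.61538462]), np.int32(52)) (array([ 0.42536561, -0.31002667,  0.13777552]), np.float64(0.000438309411008541))
```

View pics/p5.png

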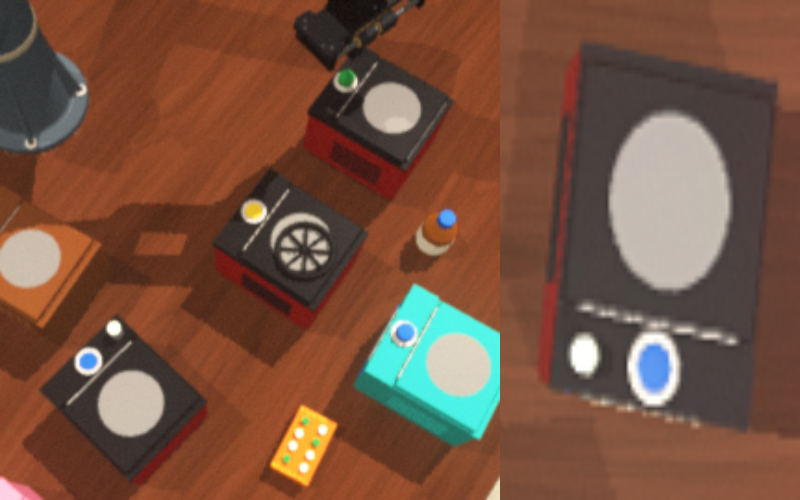

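Blue measures z=0.138, so it is down. The vial, rack, bottle and rotor are in place and the lid is shut. Pressing green.

Emit:
{"name": "apply_moves", "arguments": {
  "series": [
    [-0.2,0,1,0,0,0,0],
    [-0.2,0,2.5,0,0,0,0],
    [-0.2,0,4,0,0,0,0],
    [-0.2,0,5,0,0,0,0],
    [-0.2,0,5,0,0,0,0]
  ]
}}

```text
time: 12.38
position: [0.4616, 0.2769, 0.1736]
tool_rot: [0.13, 0.991, -0.001, -0.002]
ft_force: [-0.2, -0.5, -0.2]
grip_width: 0.0007
```

Emit:
{"name": "apply_moves", "arguments": {
  "series": [
    [0,0,0.3,0,0,0,0],
    [0,0,0.6,0,0,0,0],
    [0,0,0.8,0,0,0,0],
    [0,0,1,0,0,0,0],
    [0,0,1,0,0,0,0]
  ]
}}

```text
time: 12.8
position: [0.4634, 0.2785, 0.1664]
tool_rot: [0.129, 0.992, 0.0, 0.001]
ft_force: [-0.4, -0.2, 0.0]
grip_width: 0.0003
```

Emit:
{"name": "apply_moves", "arguments": {
  "series": [
    [0,0,0.3,0,0,0,0],
    [0,0,0.6,0,0,0,0],
    [0,0,0.6,0,0,0,0]
  ]
}}

```text
time: 13.05
position: [0.4633, 0.2785, 0.1604]
tool_rot: [0.129, 0.992, 0.0, 0.001]
ft_force: [0.2, 0.1, 2.5]
grip_width: 0.0006
```

Emit:
{"name": "apply_moves", "arguments": {
  "series": [
    [0,0,0.2,0,0,0,0],
    [0,0,0.4,0,0,0,0],
    [0,0,0.4,0,0,0,0],
    [0,0,0.4,0,0,0,0]
  ]
}}

```text
time: 13.38
position: [0.4634, 0.2785, 0.157]
tool_rot: [0.129, 0.992, 0.0, 0.001]
ft_force: [-0.8, -1.4, 7.7]
grip_width: 0.0004
```

Emit:
{"name": "apply_moves", "arguments": {
  "series": [
    [0,0,-1,0,0,0,0],
    [0,0,-3,0,0,0,0],
    [0,0,-6,0,0,0,0],
    [0,0,-8,0,0,0,0],
    [0,0,-8,0,0,0,0]
  ]
}}

```text
time: 13.8
position: [0.4656, 0.2795, 0.2406]
tool_rot: [0.129, 0.992, 0.002, 0.004]
ft_force: [0.4, 1.4, -0.2]
grip_width: 0.0005
```

Emit:
{"name": "apply_moves", "arguments": {
  "series": [
    [1,3,0,0,0,0,0],
    [2,6,0,0,0,0,0],
    [4,9,0,0,0,0,0],
    [5,12,0,0,0,0,0],
    [6,15,0,0,0,0,0]
  ]
}}

```text
time: 14.22
position: [0.4423, 0.4399, 0.2353]
tool_rot: [0.129, 0.992, -0.001, -0.001]
ft_force: [0.3, -0.8, 0.3]
grip_width: 0.0006
```

Emit:
{"name": "apply_moves", "arguments": {
  "series": [
    [0,0,0,0,0,0,0],
    [0,0,0,0,0,0,0],
    [0,0,0,0,0,0,0]
  ]
}}

```text
time: 14.47
position: [0.4429, 0.4381, 0.2351]
tool_rot: [0.129, 0.992, -0.001, -0.001]
ft_force: [0.5, -0.2, 0.1]
grip_width: 0.0008
```

Run:
```python
from h import *
shift(.4,.4,.24)
S=robot.camera("scene");T=robot.camera("top")
C={"green":((45,100,80),(80,255,255),(317,73),(121,208)),"yellow":((22,120,120),(35,255,255),(267,144),(216,205)),"blue":((100,120,120),(125,255,255),(178,225),(331,226)),"disc":((0,0,115),(180,60,200),(341,88),(121,177))}
for k,(lo,hi,a,b) in C.items():
    r=20 if k=="disc" else 10
    p,e=tri(blob(S,a,lo,hi,r)[0],blob(T,b,lo,hi,r)[0]); print(k,p.round(4),e.round(4))
cv2.imwrite("pics/p6.png",np.hstack([cv2.resize(S[30:300,130:400],(440,440)),cv2.resize(T[130:250,80:170],(330,440))])[:,:,::-1])
```

```text
t 14.4667 p [0.4429 0.4381 0.2351] F [ 0.46 -0.22  0.13] w 0.0008 shift [ 3.17 -4.78 -0.47]
green [0.4616 0.2784 0.1389] 0.0
yellow [0.4769 0.0109 0.1384] 0.0001
blue [ 0.4254 -0.31    0.1378] 0.0004
disc [0.556  0.2372 0.2012] 0.0004
```

View pics/p6.png

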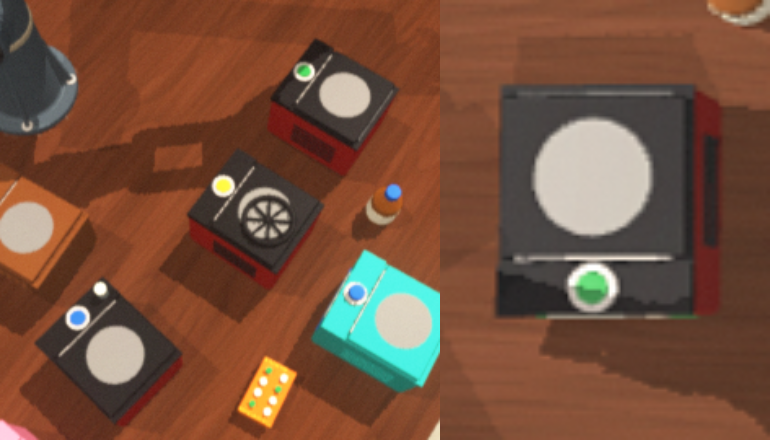

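All three keys measure about 0.138, so they are down, and the lid looks flat. The disc number (z=0.201) disagrees with the picture. The disc is brighter now, so the mask probably clipped; I'll recheck with a wider range before handing in.

Run:
```python
from h import *
S=robot.camera("scene");T=robot.camera("top")
a,b=[blob(I,c,(0,0,115),(180,70,255),20) for I,c in((S,(341,88)),(T,(121,177)))];print(a,b,tri(a[0],b[0]))
z=tri(a[0],b[0])[0][2]
if a[1]>500 and b[1]>500 and z<.143: robot.hand_in(); print("handed in")
```

```text
(array([341.22507123,  87.86894587]), np.int32(702)) (array([121.13855422, 177.77108434]), np.int32(830)) (array([0.54654189, 0.28217816, 0.13598625]), np.float64(0.0008234179966234839))
the job is handed in; nothing more can be done
handed in
```

I shut the green cycler's lid gently, reading 4 N at its seal. I then pressed yellow, blue and green in that order with the closed fingertips, reading at most 9.4 N. Finally I moved the hand clear and handed the job in at about 14.6 s.

**Last checks**
- **Keys:** the tops triangulate to z = 0.138 (yellow), 0.138 (blue) and 0.139 (green), so each is about 10 mm down.
- **Lid:** its disc measures z = 0.136, which means it is shut.
- **Loose objects:** the rotor, bottle, rack and vial look unmoved in the pictures. I did not measure their positions.
- **Hand:** the wrist force was within noise of zero with the hand clear.

**Disagreements**
- One lid-disc reading gave z = 0.201, against the picture. I put it down to a colour mask that clipped the brightened disc; with a wider mask it read 0.136.
- During the key presses the wrist force read only about 2 N partway down, below the stated 4.5 N. The key heights measured afterwards still show the keys fully down.

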